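Rebuild two compressor intake filters with their matching parts

TASK

Put these two intake filters back together. Thread the pleated ring element that fits over the standpipe of the bare base, right down onto its seat, then close each of the two bases with the cover of its own size, turned so that the notch under the spout drops over the base's locating tab and the cover sits fully home. Lower the parts into place, do not drop them, and leave the spare element, the screwdriver and the spray bottle where they are.

Things in the scene. Friction and masses are not known exactly. Their poses are not given: they have to be found in the camera images.
- base_large: Larger filter base, bare, loose, 0.55 kg: aluminium disc 104 mm across, 20 mm high (its top is the flange the cover's foot lands on), with a raised spigot 86 mm across, 10 mm high, edge bevelled 3 mm. Locating tab on the flange at +x; at -x a brass hose barb sticks out 24 mm, below flange height. Origin: centre of the underside; z up.
- base_large_seat (a point): centre of the spigot's top, the element's seat, 30 mm above the base's origin; from it a steel standpipe rises 40 mm, 30 mm across, tapering to 22 mm over its top 8 mm
- base_large_tab (a point): top of the large base's dark steel locating tab, 10 mm wide (along y), 12 mm high above the flange, just outside the spigot; 46 mm along +x from the axis and 32 mm above the base's origin
- base_small: Smaller filter base, loose, 0.40 kg, its own pleated element already in it (fixed, 48 mm across, top 74 mm above the bench): aluminium disc 84 mm across, 18 mm high (the flange), spigot 66 mm across, 10 mm high, edge bevelled 3 mm. Locating tab on the flange at +x; at -x a brass hose barb sticks out 24 mm, below flange height. Origin: centre of the underside; z up.
- base_small_tab (a point): top of the small base's dark steel locating tab, 10 mm wide, 12 mm high above the flange; 36 mm along +x from the axis and 30 mm above the base's origin
- cover_large: Larger cover, grey plastic, 0.14 kg: round pot standing mouth down, 98 mm across (100 at the foot), 91 mm inside, 74 mm high to the roof's top. Inlet spout at +x, 22 mm thick, sticks out 22 mm, its axis 35 mm above the foot. Home, its foot rests on base_large's flange, origin 20 mm above that base's, x axes the same way. Origin: centre of the foot; z up.
- cover_large_rib (a point): centre of the large cover's grip rib, on the axis, 86 mm above the foot: a straight rib on the roof along the cover's x, 16 mm thick (along y), 59 mm long, 24 mm high (74 to 98 mm above the foot)
- cover_large_notch (a point): middle of the notch in the large cover's foot at +x, below the spout, at foot height: 18 mm wide, 15 mm high, open at the foot; it drops over the base's tab with 4 mm (0.08 rad) of play each way
- cover_small: Smaller cover, same pattern, 0.10 kg: round pot standing mouth down, 78 mm across (80 at the foot), 71 mm inside, 64 mm high to the roof's top. Inlet spout at +x, 22 mm thick, sticks out 22 mm, its axis 35 mm above the foot. Home, its foot rests on base_small's flange, origin 18 mm above that base's, x axes the same way. Origin: centre of the foot; z up.
- cover_small_rib (a point): centre of the small cover's grip rib, on the axis, 76 mm above the foot: along the cover's x, 16 mm thick (along y), 46 mm long, 24 mm high (64 to 88 mm above the foot)
- cover_small_notch (a point): middle of the notch in the small cover's foot at +x, below the spout: 18 mm wide, 15 mm high; it drops over the base's tab with 4 mm (0.1 rad) of play each way
- element_large: Pleated paper ring element that fits the bare base, standing on end on the bench, 0.09 kg: 64 mm outside, 36 mm bore, 56 mm high, with white end caps. Can be gripped firmly round its outside. Fully home its foot is on the seat, its origin 30 mm above the origin of base_large. Origin: centre of the underside; z along the bore.
- element_small: Spare small pleated ring element, not needed, to be left alone: 48 mm outside, 28 mm bore (too narrow for the bare base's standpipe), 46 mm high, standing on end. Origin: centre of the underside.
- screwdriver: Screwdriver lying on the bench, 200 mm long along its x axis, handle 26 mm thick; bystander. Origin: middle of its length, on the underside.
- spray_bottle: Spray bottle standing on the bench, 66 mm across, 190 mm high; bystander. Origin: centre of the underside.
There are look-alikes about, which are no part of the job. Leave any pink look-alike of the cover_large alone. Leave any yellow look-alike of the element_large alone.

How it is judged (in metres and radians):
At the end, for the whole second after the job is handed in: Large element seated in base_large (+30 mm, within 4; centred within 7 mm); each cover rib up and home on its own base (origin +20 mm large, +18 mm small, within 3; centred within 6 mm; square within 0.05 rad; x axes within 0.2 rad); bases level on the bench; all at rest (z of cover_large in the frame of base_large between 0.017 and 0.023 m and horizontal distance between cover_large and base_large below 0.006 m and angle between the z axis of cover_large and the z axis of base_large, either way round below 0.05 rad and angle between the x axis of cover_large and the x axis of base_large, either way round below 0.2 rad and z of cover_large_rib in the frame of base_large above 0.07 m and angle between each of base_large, base_small's own z axis and vertical below 0.05 rad and height (world z) of each of base_large, base_small below 0.006 m and linear speed of each of cover_large, base_large, cover_small, base_small below 0.02 m/s and z of cover_small in the frame of base_small between 0.015 and 0.021 m and horizontal distance between cover_small and base_small below 0.006 m and angle between the z axis of cover_small and the z axis of base_small, either way round below 0.05 rad and angle between the x axis of cover_small and the x axis of base_small, either way round below 0.2 rad and z of cover_small_rib in the frame of base_small above 0.068 m and z of element_large in the frame of base_large between 0.026 and 0.034 m and horizontal distance between element_large and base_large below 0.007 m and angle between the z axis of element_large and the z axis of base_large, either way round below 0.06 rad); the robot touches nothing.
It fails at once if the spare small element is pushed more than 30 mm from its place or knocked over (distance of element_small from where it was at the start of the episode above 0.03 m or angle between element_small's own z axis and vertical above 0.5 rad).
It fails at once if the screwdriver is pushed more than 30 mm from its place (distance of screwdriver from where it was at the start of the episode above 0.03 m).
It fails at once if the spray bottle is pushed more than 30 mm from its place or knocked over (distance of spray_bottle from where it was at the start of the episode above 0.03 m or angle between spray_bottle's own z axis and vertical above 0.5 rad).
It fails at once if the large element or a cover is dropped: it reaches 0.6 m/s (a fall of about 20 mm) with no finger on it ((linear speed of element_large above 0.6 m/s and contact force between the fingers and element_large below 0.05 N) or (linear speed of cover_large above 0.6 m/s and contact force between the fingers and cover_large below 0.05 N) or (linear speed of cover_small above 0.6 m/s and contact force between the fingers and cover_small below 0.05 N)).
It also fails if it takes over 67 s, if anything falls off the work surface, if the arm or the gripper's body presses on something with over 40 N, if the wrist force passes 120 N, or if a joint passes its speed limit or range.

ROBOT

A 6-joint arm with a two-finger parallel gripper is mounted at the origin on the work surface. World frame = base frame: x ahead of the robot, y to its left, z up, the work surface at z = 0. Lengths are in m, angles in degrees, forces in N, time in s.
With the tool pointing down it reaches from about 0.4 to 0.825 m from the base axis. Payload 7 kg.
Tool frame: the origin (TCP) lies midway between the tips of the shut fingers; the grasp point (between the pads) lies 19 mm behind it (r.grip_depth is the distance from the TCP to the grasp point, in m); z points along the fingers, y is the line along which they close (so a half turn about z gives the same grasp; the last joint's range is limited). The gripper opens to 88 mm and grips with 3 to 60 N. Pads are 19 mm wide; open, the fingers measure 130 mm over their backs; the gripper's body (78 mm by 193 mm) begins 47 mm behind the grasp point.
Start: joints at [86.007, 20.546, 0.682, 0, -70.136, -16.507], TCP at [0.236, 0.632, 0.227] pointing down, gripper open.
Joint ranges: [-176.03, 176.03], [-82.01, 121.73], [-58.28, 71.71], [-173.87, 95.51], [-174.79, -0.11], [-173.66, 173.66]. Speed limits (degrees/s): [136.94, 136.94, 172.46, 180, 180, 180].

INTERFACE

Orientations are given as [roll, pitch, yaw] about the fixed x, y, z axes, in that order (R = Rz(yaw) Ry(pitch) Rx(roll)).
In Python, from plant import r, capture, close_job, search_frame, outline_of gives the robot as it stands.
- The arm moves only by the shell command python3 -m creep 'ROWS' [FORCE]. ROWS is JSON, a list of rows, each a list of 7 numbers: the finger opening in mm, from 0 to 87.6, then the shift along the world's x, y, z in units of 25 mm (1.0 is 25 mm), then the turn, a rotation vector about the world's x, y, z in degrees. In form: [[hand, x, y, z, ax, ay, az], ...]. A call has 1 to 8 rows; each row shifts and turns the commanded pose from where the row before left it; what a row does not reach is not made up. A row lasts 1/12 s, in which the tool goes at most 41.7 mm and 7.16 degrees, less where a joint would pass 70% of its speed; a pose out of reach is approached as far as the arm can. A call is refused whole if a number of a shift passes 1 or a number of a turn 7.16, either way. A call with a gripper value outside its range is refused whole. The fingers move at their own pace and stop on an object; FORCE is the grip in N (left out, the last holds). Time passes only in rows, so rows that do not move let the fingers close. It gives the time, the measured TCP pose, the force, the opening and the grip force at its end, in the units of the state.
- r.get_state(): the state, without advancing time (a new reading comes with each control period).
- capture(name): name is "scene" or "top"; returns a dict with "frame" (420x560x3 uint8, red, green, blue), "K" (3x3 intrinsics, pixels), "origin" and "rotation" of the camera in the world. Camera axes: x right, y down, z forward; pixel columns grow to the right and rows downward; lengths in m; the calibration is good to about 2 mm. A picture is of the moment at which its call begins. There is no depth.
- close_job(): hands the job in; it is judged then, once.
Trained networks look in a picture, given as the dict that the camera call returned (one of the last four; its "shot" number tells which), for a name from the list of things; names that differ only in an ending like _2 or _b are one class to them, and where a whole thing is asked for, a point or a joint stands for the part that bears it (a point fixed in the world has none). Each returns a list of dicts, best first, with "conf" (0 to 1); they miss things now and then, are a little off and sometimes report something else, mostly with a low value. They report only what shows in the picture. A call takes as long as a camera call. They do not tell look-alikes from the thing itself.
- search_frame(picture, target): "bbox" ([left, top, right, bottom] in pixels, round what is visible of it).
- outline_of(picture, target): "region" (420x560 bool, what is visible of it) and "bbox" ([left, top, right, bottom] in pixels, round what is visible of it).
The state is a dict: "time_s": time; "joints": joint angles; "qd": joint speeds; "joint_torque": joint torques, N m; "tcp_pos": TCP position; "eef_rot": TCP orientation; "contact_force": force on the tool from outside, world axes, zero at the start; "moment": the same for the moment, N m; "gripper_width": finger opening in m; "gripper_force": force on a finger pad.
Only numpy, scipy, OpenCV 4.12 (cv2) and the standard library are available. Lean on these libraries where they do the work, as an engineer would, in place of code of your own. Each camera call takes 0.05 s, during which the arm holds its last target. There are 200 camera calls.

## Working session

There is one attempt and no reset: what is moved stays moved. The work goes in short steps, Python scripts to look and compute and a shell command to move; the robot and the scene stay as the last step left them, time stands still between calls to the robot, and variables do not carry over. Pictures are saved under pics/ and viewed, at most 10 in all, crops included, and the job is handed in when it is done.

```bash
mkdir -p pics; ls; cat > h.py <<'E'
import numpy as np, cv2
from plant import r, capture, close_job, search_frame, outline_of
def save(p,n): cv2.imwrite('pics/'+n, cv2.cvtColor(p['frame'],cv2.COLOR_RGB2BGR))
def ray(p,uv,z):
    d=np.array(p['rotation'])@np.linalg.inv(p['K'])@np.array([uv[0],uv[1],1.]); o=np.array(p['origin'])
    return o+d*(z-o[2])/d[2]
def proj(p,X):
    c=np.array(p['rotation']).T@(np.array(X)-p['origin']); q=np.array(p['K'])@c; return q[:2]/q[2]
def state():
    s=r.get_state(); print(round(s['time_s'],2),np.round(s['tcp_pos'],4),np.round(s['eef_rot'],2),np.round(s['contact_force'],1),round(s['gripper_width'],4),np.round(s['gripper_force'],1)); return s
E
python3 - <<'E'
from h import *
state()
for n in("scene","top"):
    p=capture(n); save(p,n+'0.png'); print(n,np.round(p['origin'],3),np.round(p['K'],1).tolist(),np.round(p['rotation'],3).tolist())
    for t in "base_large base_small cover_large cover_small element_large element_small screwdriver spray_bottle base_large_tab base_small_tab cover_large_rib cover_small_rib cover_large_notch cover_small_notch base_large_seat".split():
        print(t,[(np.round(d['bbox']).tolist(),round(d['conf'],2)) for d in search_frame(p,t)][:3])
E
```

```text
pics
0.0 [0.2363 0.6318 0.2257] [ 1.7991e+02 -1.0000e-02 -2.0510e+01] [-0.8 -0.6 -0.4] 0.0879 0.0
scene [ 0.904 -0.657  0.814] [[383.9, 0.0, 276.4], [0.0, 383.9, 214.5], [0.0, 0.0, 1.0]] [-133.612, -0.223, 30.616]
base_large [([271.0, 168.0, 306.0, 198.0], 0.65)]
base_small []
cover_large [([179.0, 207.0, 220.0, 253.0], 0.77), ([225.0, 353.0, 270.0, 418.0], 0.75), ([246.0, 270.0, 301.0, 324.0], 0.6)]
cover_small [([337.0, 185.0, 370.0, 218.0], 0.56)]
element_large [([236.0, 230.0, 257.0, 258.0], 0.8), ([253.0, 204.0, 274.0, 231.0], 0.6), ([200.0, 263.0, 222.0, 285.0], 0.39)]
element_small [([201.0, 263.0, 221.0, 284.0], 0.89)]
screwdriver [([137.0, 324.0, 192.0, 393.0], 0.68)]
spray_bottle [([323.0, 109.0, 345.0, 165.0], 0.67), ([337.0, 183.0, 368.0, 217.0], 0.63), ([247.0, 273.0, 299.0, 321.0], 0.17)]
base_large_tab [([268.0, 165.0, 311.0, 195.0], 0.7)]
base_small_tab [([295.0, 232.0, 321.0, 265.0], 0.98)]
cover_large_rib [([247.0, 269.0, 301.0, 321.0], 0.59), ([224.0, 350.0, 275.0, 419.0], 0.59), ([181.0, 211.0, 215.0, 248.0], 0.57)]
cover_small_rib [([339.0, 186.0, 371.0, 216.0], 
[... 879 characters left out ...]
366.0, 240.0], 0.51)]
screwdriver [([426.0, 184.0, 445.0, 247.0], 0.89)]
spray_bottle [([95.0, 196.0, 134.0, 230.0], 0.81)]
base_large_tab []
base_small_tab [([264.0, 156.0, 292.0, 195.0], 0.93)]
cover_large_rib [([299.0, 250.0, 336.0, 296.0], 0.72), ([395.0, 129.0, 442.0, 164.0], 0.7), ([331.0, 149.0, 370.0, 195.0], 0.56)]
cover_small_rib [([184.0, 135.0, 216.0, 176.0], 0.72)]
cover_large_notch [([399.0, 129.0, 440.0, 167.0], 0.95), ([298.0, 250.0, 337.0, 297.0], 0.81), ([327.0, 148.0, 367.0, 193.0], 0.57)]
cover_small_notch [([184.0, 134.0, 215.0, 174.0], 0.88), ([330.0, 149.0, 368.0, 194.0], 0.67), ([344.0, 223.0, 366.0, 239.0], 0.5)]
base_large_seat [([178.0, 214.0, 212.0, 254.0], 0.88)]
```

```bash
python3 - <<'E'
import cv2
a=cv2.imread('pics/top0.png'); cv2.imwrite('pics/t1.png',cv2.resize(a[115:305,80:460],None,fx=2.1,fy=2.1,interpolation=cv2.INTER_CUBIC))
a=cv2.imread('pics/scene0.png'); cv2.imwrite('pics/s1.png',cv2.resize(a[90:420,120:400],None,fx=1.8,fy=1.8,interpolation=cv2.INTER_CUBIC))
s=open('h.py').read()
s=s.replace("import numpy as np, cv2","import numpy as np, cv2\nfrom scipy.spatial.transform import Rotation as Ro",1).replace("np.array(p['rotation'])","Ro.from_euler('xyz',p['rotation'],degrees=True).as_matrix()")
open('h.py','w').write(s)
E
```

```text
(no output)
```

View pics/t1.png

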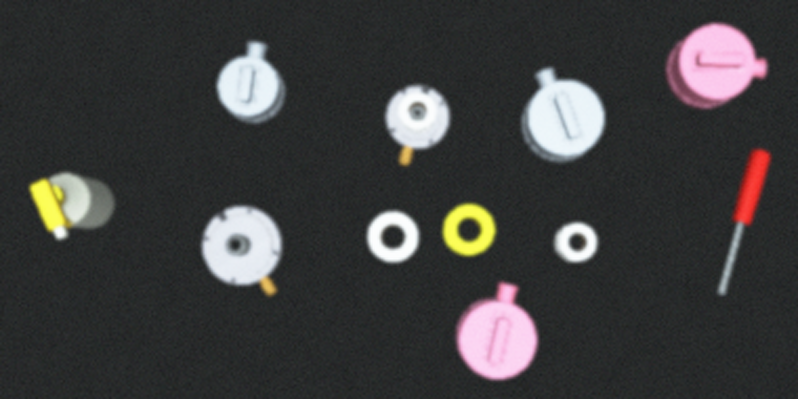

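View pics/s1.png

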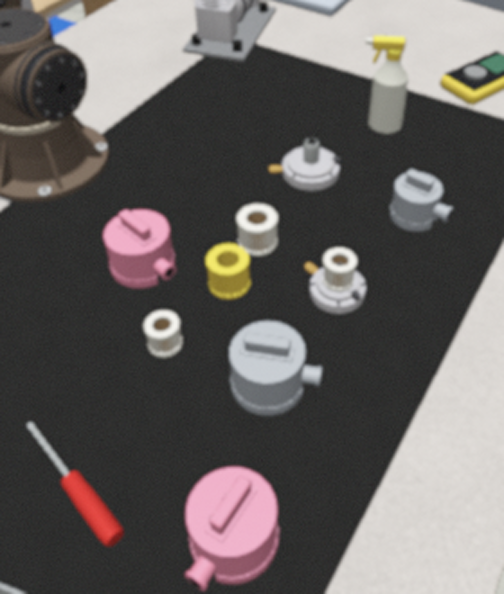

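```bash
cat > fit.py <<'E'
from h import *
from scipy.optimize import minimize
# parts: list of convex point sets in object frame (z up, x = spout/tab direction)
def cyl(rad,z0,z1,r1=None):
    a=np.linspace(0,2*np.pi,48,endpoint=False); r1=rad if r1 is None else r1
    return np.r_[np.c_[rad*np.cos(a),rad*np.sin(a),0*a+z0],np.c_[r1*np.cos(a),r1*np.sin(a),0*a+z1]]
def box(x0,x1,y,z0,z1): return np.array([[x,s*y,z] for x in(x0,x1) for s in(-1,1) for z in(z0,z1)])
def tube(x0,x1,rad,zc):
    a=np.linspace(0,2*np.pi,16); return np.r_[[[x,rad*np.cos(t),zc+rad*np.sin(t)] for x in(x0,x1) for t in a]]
M={'base_large':[cyl(.052,0,.020),cyl(.043,.02,.027),cyl(.043,.027,.030,.040),cyl(.015,.03,.062),cyl(.015,.062,.07,.011),tube(-.076,-.05,.006,.010),box(.0435,.0485,.005,.02,.032)],
'base_small':[cyl(.042,0,.018),cyl(.033,.018,.028),cyl(.024,.028,.074),tube(-.066,-.04,.006,.010),box(.0335,.0385,.005,.018,.03)],
'cover_large':[cyl(.050,0,.006),cyl(.049,0,.074),box(-.0295,.0295,.008,.074,.098),tube(.045,.071,.011,.035)],
'cover_small':[cyl(.040,0,.006),cyl(.039,0,.064),box(-.023,.023,.008,.064,.088),tube(.035,.061,.011,.035)],
'element_large':[cyl(.032,0,.056)]}
S=4
def render(p,parts,x,z0,roi):
    u0,v0,u1,v1=roi; m=np.zeros(((v1-v0)*S,(u1-u0)*S),np.uint8); c,s=np.cos(x[2]),np.sin(x[2])
    R=np.array([[c,-s,0],[s,c,0],[0,0,1]])
    for P in parts:
        W=P@R.T+[x[0],x[1],z0]; C=(W-p['origin'])@Ro.from_euler('xyz',p['rotation'],degrees=True).as_matrix(); q=C@np.array(p['K']).T; q=q[:,:2]/q[:,2:]
        q=((q-[u0,v0]+.5)*S*16).astype(np.int32)
        cv2.fillConvexPoly(m,cv2.convexHull(q),255,shift=4)
    return cv2.resize(m,(u1-u0,v1-v0),interpolation=cv2.INTER_AREA).astype(float)/255
def soft(p,roi,col):
    u0,v0,u1,v1=roi; f=p['frame'][v0:v1,u0:u1].astype(float).max(2)
    return np.clip((f-60)/(col-60),0,1)
def fit(views,name,x0,z0=0.,col=110,dz=20):
    parts=M[name]; rs=[]
    for p in views:
        P=np.vstack(parts); c=np.array([proj(p,[x0[0]+dx,x0[1]+dy,z0+h]) for dx in(-.08,.08) for dy in(-.08,.08) for h in(0,.09)])
        a=np.floor(c.min(0)).astype(int)-2; b=np.ceil(c.max(0)).astype(int)+2; a=np.maximum(a,0); b=np.minimum(b,[560,420]); roi=(*a,*b)
        # keep the blob joined to the object's middle
        s=soft(p,roi,col); q=proj(p,[x0[0],x0[1],z0+.02])-a
        n,l=cv2.connectedComponents(cv2.dilate((s>.5).astype(np.uint8),np.ones((2,2),np.uint8)))
        k=np.array(render(p,parts,x0,z0,roi)>.5); ids=np.bincount(l[k],minlength=n); ids[0]=0
        rs.append((p,roi,s*cv2.dilate((l==ids.argmax()).astype(np.uint8),np.ones((3,3)))))
    def cost(v): 
        x=[v[0],v[1],v[2]/10]; return sum(np.abs(render(p,parts,x,z0,roi)-s).sum()/max(s.sum(),1) for p,roi,s in rs)
    best=None
    for dy in (-.25,0,.25):
        v=np.array([x0[0],x0[1],(x0[2]+dy)*10])
        o=minimize(cost,v,method='Nelder-Mead',options=dict(initial_simplex=np.array([v,v+[.012,0,0],v+[0,.012,0],v+[0,0,.02*90/10*10]]) ,xatol=2e-4,fatol=1e-4,maxiter=250))
        if best is None or o.fun<best.fun: best=o
    x=best.x; return np.array([x[0],x[1],x[2]/10]),best.fun/len(rs)
E
cat > all.py <<'E'
from fit import *
t=capture('top'); s=capture('scene')
# seed: centre px, direction px (object +x) in top crop coords
seed={'base_large':((241,245),(241-268,245-288),.03),'base_small':((417,117),(417-405,117-158),.03),'cover_large':((565,118),(-18,-40),.08),'cover_small':((249,86),(8,-38),.07),'element_large':((393,237),(1,0),.056)}
for n,(c,d,z) in seed.items():
    f=lambda q:(q[0]/2.1+80,q[1]/2.1+115)
    a=ray(t,f(c),z); b=ray(t,f((c[0]+d[0],c[1]+d[1])),z); x0=[a[0],a[1],np.arctan2(*(b-a)[[1,0]])]
    for nm,v in(('both',[t,s]),('top',[t]),('scene',[s])):
        x,e=fit(v,n,x0); print(n,nm,np.round(x[:2],4),round(np.degrees(x[2]),1),'err',round(e,3),'seed',np.round(x0,3) if nm=='both' else '',round(np.hypot(*x[:2]),3))
E
python3 all.py
```

```text
base_large both [0.4421 0.2287] 34.2 err 0.091 seed [0.442 0.224 0.581] 0.498
base_large top [0.4413 0.2273] 34.4 err 0.099 seed  0.496
base_large scene [0.4421 0.2293] 33.5 err 0.08 seed  0.498
base_small both [ 0.6206 -0.0067] -14.3 err 0.104 seed [ 0.617 -0.01  -0.272] 0.621
base_small top [ 0.6203 -0.0102] -18.1 err 0.115 seed  0.62
base_small scene [ 0.6201 -0.0061] -15.0 err 0.092 seed  0.62
cover_large both [ 0.6138 -0.2015] 20.0 err 0.075 seed [ 0.611 -0.203  0.423] 0.646
cover_large top [ 0.6138 -0.2058] 23.3 err 0.087 seed  0.647
cover_large scene [ 0.6135 -0.1998] 20.4 err 0.051 seed  0.645
cover_small both [0.6524 0.2192] -7.5 err 0.092 seed [ 0.65   0.212 -0.184] 0.688
cover_small top [0.6537 0.2186] -10.8 err 0.104 seed  0.689
cover_small scene [0.652  0.2212] -5.4 err 0.066 seed  0.688
element_large both [0.4575 0.023 ] -75.5 err 0.468 seed [ 0.454  0.02  -1.56 ] 0.458
element_large top [0.4574 0.0216] -86.4 err 0.371 seed  0.458
element_large scene [0.4579 0.0226] -91.0 err 0.567 seed  0.458
```

```bash

python3 -m creep '[[87.6,0.2,-1,0,0,0,0],[87.6,0.2,-1,0,0,0,0],[87.6,0.2,-1,0,0,0,0],[87.6,0.2,-1,0,0,0,0],[87.6,0.2,-1,0,0,0,-5],[87.6,0.2,-1,0,0,0,-5],[87.6,0.2,-1,0,0,0,-5],[87.6,0.2,-1,0,0,0,-5]]' 20
python3 -m creep '[[87.6,0.4,-1,0,0,0,-5],[87.6,0.4,-1,0,0,0,-5],[87.6,0.4,-1,0,0,0,-5],[87.6,0.4,-1,0,0,0,-5],[87.6,0.4,-1,0,0,0,-5],[87.6,0.4,-1,0,0,0,-5],[87.6,0.4,-1,0,0,0,-5],[87.6,0.4,-1,0,0,0,-5]]'
```

```text
time_s: 2.37
tcp_pos: [0.2765, 0.431, 0.2267]
eef_rot: [-180.0, 0.0, -40.7]
contact_force: [0.8, -0.1, 0.5]
gripper_width: 0.0876
gripper_force: 0.0
time_s: 3.03
tcp_pos: [0.3566, 0.231, 0.2269]
eef_rot: [-180.0, 0.0, -80.7]
contact_force: [0.2, 0.6, 0.4]
gripper_width: 0.0871
gripper_force: 0.0
```

```bash

python3 -m creep '[[87.6,0.5,-1,0,0,0,-4.7],[87.6,0.5,-1,0,0,0,-4.7],[87.6,0.5,-1,0,0,0,0],[87.6,0.5,-1,0,0,0,0],[87.6,0.5,-1,-0.3,0,0,0],[87.6,0.5,-1,-0.5,0,0,0],[87.6,0.5,-1,-0.6,0,0,0],[87.6,0.5,-1,-0.8,0,0,0]]'
python3 -m creep '[[87.6,0.04,-0.34,-1,0,0,0],[87.6,0,0,-1,0,0,0],[87.6,0,0,-1,0,0,0],[87.6,0,0,-1,0,0,0],[87.6,0,0,-1,0,0,0],[87.6,0,0,-0.7,0,0,0],[87.6,0,0,-0.3,0,0,0],[87.6,0,0,0,0,0,0]]'
```

```text
time_s: 3.7
tcp_pos: [0.4577, 0.0312, 0.1723]
eef_rot: [-179.8, 0.1, -89.9]
contact_force: [0.9, 0.4, 0.1]
gripper_width: 0.0874
gripper_force: 0.0
time_s: 4.37
tcp_pos: [0.4565, 0.0232, 0.0202]
eef_rot: [179.8, -0.1, -89.9]
contact_force: [0.1, -0.0, 0.3]
gripper_width: 0.0876
gripper_force: 0.0
```

```bash

python3 -m creep '[[56,0,0,0,0,0,0],[56,0,0,0,0,0,0],[56,0,0,0,0,0,0],[56,0,0,0,0,0,0],[56,0,0,0,0,0,0],[56,0,0,0,0,0,0]]' 20; python3 -c "
from h import *
s=state();print(np.round(s['joints'],1))
p=capture('scene');save(p,'s2.png');a=cv2.imread('pics/s2.png')[120:320,140:380];cv2.imwrite('pics/s2c.png',cv2.resize(a,None,fx=2.5,fy=2.5))"
```

```text
time_s: 4.87
tcp_pos: [0.458, 0.024, 0.0225]
eef_rot: [-179.9, 0.0, -89.9]
contact_force: [-3.2, 0.6, 7.3]
gripper_width: 0.0636
gripper_force: 20.0
4.87 [0.458  0.024  0.0225] [-1.7991e+02  4.0000e-02 -8.9890e+01] [-3.2  0.6  7.3] 0.0636 20.0
[ 27.7  14.6 -40.6   0.  -34.7 -27.6]
```

View pics/s2c.png

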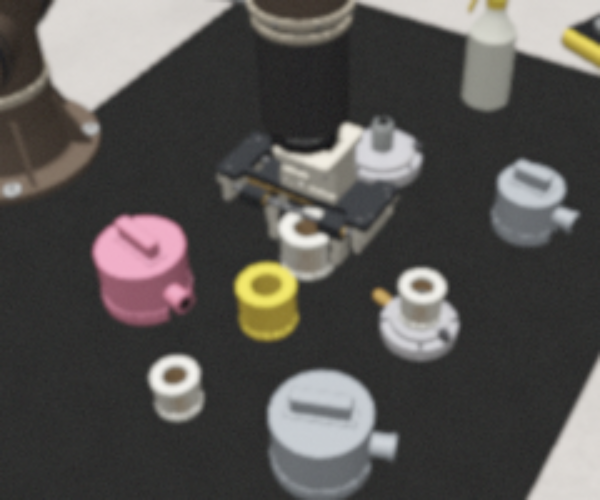

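```bash

python3 -m creep '[[56,0,0,0.4,0,0,0],[56,0,0,1,0,0,0],[56,0,0,1,0,0,0],[56,0,0.2,1,0,0,0],[56,0,0.8,1,0,0,0],[56,-0.1,1,0,0,0,0],[56,-0.1,1,0,0,0,0],[56,-0.1,1,0,0,0,0]]' 
python3 -m creep '[[56,-0.1,1,0,0,0,0],[56,-0.1,1,0,0,0,0],[56,-0.12,1,0,0,0,0],[56,0,0.8,0,0,0,0],[56,0,0.4,0,0,0,0],[56,0,0,0,0,0,0],[56,0,0,0,0,0,0]]'
python3 - <<'E'
from fit import *
state()
t=capture('top'); s=capture('scene'); save(s,'s3.png')
for v in([t],[s]): print(fit(v,'element_large',[.4425,.2285,0],z0=.110))
for n,p in(('t',t),('s',s)):
    for m in('element_large','base_large'): print(n,m,[(np.round(d['bbox']).tolist(),round(d['conf'],2)) for d in search_frame(p,m)][:3])
E
```

```text
time_s: 5.58
tcp_pos: [0.4498, 0.1247, 0.1325]
eef_rot: [-179.9, 0.1, -90.0]
contact_force: [0.3, -0.5, -1.9]
gripper_width: 0.0633
gripper_force: 20.0
time_s: 6.17
tcp_pos: [0.4415, 0.2286, 0.1314]
eef_rot: [180.0, -0.0, -89.9]
contact_force: [0.1, -0.3, -0.4]
gripper_width: 0.0636
gripper_force: 20.0
6.17 [0.4415 0.2286 0.1314] [ 1.7997e+02 -2.0000e-02 -8.9850e+01] [ 0.1 -0.3 -0.4] 0.0636 20.0
(array([0.44192031, 0.18911082, 0.36471306]), np.float64(0.8198860031357004))
(array([0.44257796, 0.22382769, 0.0225976 ]), np.float64(0.7822097321485735))
t element_large [([196.0, 222.0, 202.0, 242.0], 0.66), ([290.0, 211.0, 313.0, 236.0], 0.66), ([427.0, 184.0, 443.0, 254.0], 0.15)]
t base_large [([194.0, 220.0, 214.0, 254.0], 0.98)]
s element_large [([235.0, 226.0, 258.0, 258.0], 0.73), ([284.0, 137.0, 304.0, 163.0], 0.65), ([134.0, 323.0, 192.0, 396.0], 0.18)]
s base_large [([272.0, 168.0, 307.0, 195.0], 0.62)]
```

```bash

python3 -m creep '[[56,0,0,-0.6,0,0,0],[56,0,0,-0.6,0,0,0],[56,0,0,-0.5,0,0,0],[56,0,0,-0.4,0,0,0],[56,0,0,-0.4,0,0,0],[56,0,0,-0.3,0,0,0],[56,0,0,-0.2,0,0,0],[56,0,0,0,0,0,0]]'
python3 -m creep '[[56,0,0,-0.1,0,0,0],[56,0,0,-0.05,0,0,0],[56,0,0,0,0,0,0]]'
```

```text
time_s: 7.13
tcp_pos: [0.4417, 0.2285, 0.0557]
eef_rot: [180.0, -0.1, -89.9]
contact_force: [-0.9, -0.4, -0.5]
gripper_width: 0.0636
gripper_force: 20.0
time_s: 7.38
tcp_pos: [0.4419, 0.2288, 0.0529]
eef_rot: [-180.0, 0.0, -89.9]
contact_force: [-0.5, -0.2, -0.5]
gripper_width: 0.0634
gripper_force: 20.0
```

```bash

python3 -m creep '[[56,0,0,-0.06,0,0,0],[56,0,0,0,0,0,0],[56,0,0,0,0,0,0]]'
python3 -m creep '[[74,0,0,0,0,0,0],[80,0,0,0,0,0,0],[87.6,0,0,0,0,0,0],[87.6,0,0,0,0,0,0],[87.6,0,0,0,0,0,0],[87.6,0,0,0,0,0,0]]'
python3 -m creep '[[87.6,0,0,0.5,0,0,0],[87.6,0,0,1,0,0,0],[87.6,0,0,1,0,0,0],[87.6,0,-0.5,1,0,0,0],[87.6,0.2,-1,1,0,0,-7],[87.6,0.5,-1,0.5,0,0,-7],[87.6,0.5,-1,0,0,0,-7],[87.6,0.5,-1,0,0,0,-7]]'
python3 - <<'E'
from fit import *
s=capture('scene');t=capture('top');save(s,'s4.png'); a=cv2.imread('pics/s4.png')[90:270,180:420];cv2.imwrite('pics/s4c.png',cv2.resize(a,None,fx=2.5,fy=2.5))
M['bl']=M['base_large']+[cyl(.032,.03,.086)]
for v in([t],[s]): print(np.round(fit(v,'bl',[.442,.2285,.59])[0],4))
print(np.round(r.get_state()['joints'],1))
E
```

```text
time_s: 7.63
tcp_pos: [0.4421, 0.2289, 0.0524]
eef_rot: [-180.0, 0.0, -89.9]
contact_force: [-3.9, -1.5, 9.2]
gripper_width: 0.0635
gripper_force: 20.0
time_s: 8.13
tcp_pos: [0.4419, 0.2287, 0.0513]
eef_rot: [180.0, -0.0, -89.9]
contact_force: [0.6, -0.0, -0.7]
gripper_width: 0.0872
gripper_force: 0.0
time_s: 8.8
tcp_pos: [0.4852, 0.1156, 0.1777]
eef_rot: [-179.9, 0.2, -118.2]
contact_force: [0.1, 1.4, -0.0]
gripper_width: 0.0875
gripper_force: 0.0
[ 0.4415  0.2847 -0.4485]
[0.442  0.2294 0.5686]
[ 35.8   6.2 -25.4   0.  -58.5 -64.2]
```

View pics/s4c.png

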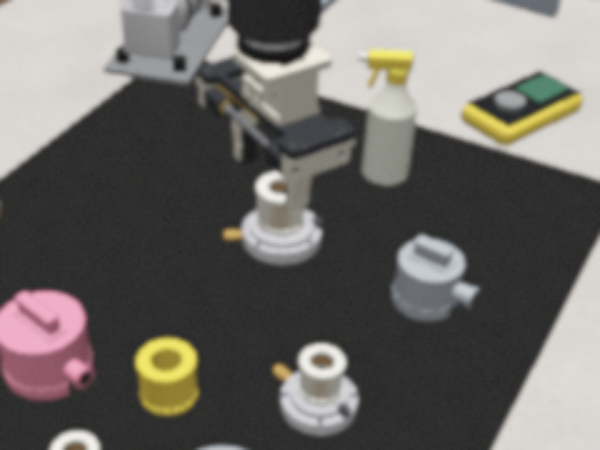

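```bash

python3 -m creep '[[50,0.4,-1,0,0,0,-6.9],[50,0.4,-1,0,0,0,-6.9],[50,0.4,-1,0,0,0,-6.9],[50,0.4,-1,0,0,0,-6.9],[50,0.4,-1,0,0,0,-6.9],[50,0.4,-1,0,0,0,-6.8],[50,0.4,-1,0,0,0,0],[50,0.4,-1,0,0,0,0]]' 
python3 -m creep '[[50,0.4,-1,-0.1,0,0,0],[50,0.4,-1,-0.3,0,0,0],[50,0.4,-1,-0.5,0,0,0],[50,0.4,-1,-0.6,0,0,0],[50,0.34,-0.65,-0.5,0,0,0],[50,0,0,-0.3,0,0,0],[50,0,0,0,0,0,0],[50,0,0,0,0,0,0]]'
python3 -c "
from h import *
s=state();print(np.round(s['joints'],1))"
```

```text
time_s: 9.57
tcp_pos: [0.5647, -0.0846, 0.1761]
eef_rot: [180.0, -0.0, -159.2]
contact_force: [1.1, -0.2, -0.2]
gripper_width: 0.0503
gripper_force: 0.0
time_s: 10.23
tcp_pos: [0.6124, -0.1995, 0.1182]
eef_rot: [180.0, -0.1, -159.2]
contact_force: [0.2, -0.1, 1.1]
gripper_width: 0.0502
gripper_force: 0.0
10.23 [ 0.6124 -0.1995  0.1182] [ 1.7996e+02 -9.0000e-02 -1.5917e+02] [ 0.2 -0.1  1.1] 0.0502 0.0
[ -0.7  22.5 -11.3  -0.  -56.2 -68.4]
```

```bash

python3 -m creep '[[50,0.03,-0.03,-0.6,0,0,0],[50,0,0,-0.5,0,0,0],[50,0,0,-0.3,0,0,0],[50,0,0,-0.2,0,0,0],[50,0,0,0,0,0,0]]' 30
python3 -m creep '[[8,0,0,0,0,0,0],[8,0,0,0,0,0,0],[8,0,0,0,0,0,0],[8,0,0,0,0,0,0],[8,0,0,0,0,0,0],[8,0,0,0,0,0,0],[8,0,0,0,0,0,0]]'
```

```text
time_s: 10.65
tcp_pos: [0.6133, -0.2, 0.0785]
eef_rot: [180.0, -0.0, -159.1]
contact_force: [-1.0, 0.3, 0.3]
gripper_width: 0.05
gripper_force: 0.0
time_s: 11.23
tcp_pos: [0.6138, -0.2009, 0.079]
eef_rot: [-180.0, 0.0, -159.2]
contact_force: [0.8, -0.7, -0.3]
gripper_width: 0.0162
gripper_force: 30.0
```

```bash

python3 -m creep '[[8,0,0,0.3,0,0,0],[8,0,0,0.7,0,0,0],[8,0,0,1,0,0,0],[8,0,0,1,0,0,0],[8,-0.3,0.3,1,0,0,0],[8,-0.4,0.8,0.7,0,0,0],[8,-0.4,1,0.3,0,0,0],[8,-0.4,1,0,0,0,0]]' 
python3 -m creep '[[8,-0.4,1,0,0,0,2],[8,-0.4,1,0,0,0,2],[8,-0.4,1,0,0,0,2],[8,-0.4,1,0,0,0,2],[8,-0.4,1,0,0,0,2],[8,-0.4,1,0,0,0,2],[8,-0.4,1,0,0,0,0.7],[8,-0.4,1,0,0,0,0]]'
python3 -m creep '[[8,-0.4,1,0,0,0,0],[8,-0.4,1,0,0,0,0],[8,-0.4,1,0,0,0,0],[8,-0.4,1,0,0,0,0],[8,-0.3,1,0,0,0,0],[8,-0.07,0.9,0,0,0,0],[8,0,0.2,0,0,0,0],[8,0,0,0,0,0,0]]'
python3 - <<'E'
from fit import *
st=state()
s=capture('scene');t=capture('top');save(s,'s5.png'); a=cv2.imread('pics/s5.png')[70:220,230:390];cv2.imwrite('pics/s5c.png',cv2.resize(a,None,fx=4,fy=4,interpolation=cv2.INTER_CUBIC))
E
```

```text
time_s: 11.9
tcp_pos: [0.5765, -0.1229, 0.2065]
eef_rot: [-179.9, 0.2, -159.3]
contact_force: [0.9, 1.2, -2.1]
gripper_width: 0.0156
gripper_force: 30.0
time_s: 12.57
tcp_pos: [0.4951, 0.0777, 0.2042]
eef_rot: [180.0, -0.0, -146.5]
contact_force: [0.5, 0.5, -1.5]
gripper_width: 0.0157
gripper_force: 30.0
time_s: 13.23
tcp_pos: [0.4466, 0.2304, 0.204]
eef_rot: [180.0, -0.0, -146.4]
contact_force: [-0.5, -0.4, -2.7]
gripper_width: 0.0158
gripper_force: 30.0
13.23 [0.4466 0.2304 0.204 ] [ 1.7999e+02 -1.0000e-02 -1.4638e+02] [-0.5 -0.4 -2.7] 0.0158 30.0
```

View pics/s5c.png

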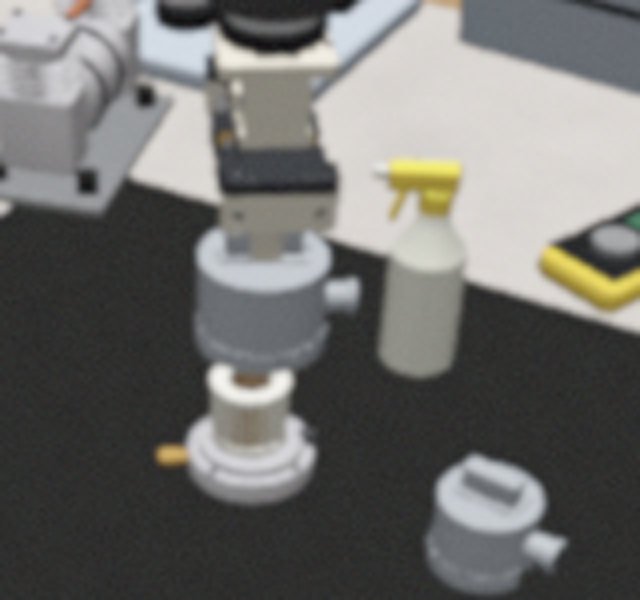

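```bash

python3 -m creep '[[8,-0.09,-0.05,-0.3,0,0,0],[8,-0.09,0,-0.7,0,0,0],[8,0,0,-0.8,0,0,0],[8,0,0,-0.7,0,0,0],[8,0,0,-0.5,0,0,0],[8,0,0,-0.28,0,0,0],[8,0,0,0,0,0,0],[8,0,0,0,0,0,0]]'
cat > ov.py <<'E'
from fit import *
def ov(p,items,roi,name,k):
    u0,v0,u1,v1=roi; a=cv2.cvtColor(p['frame'][v0:v1,u0:u1],cv2.COLOR_RGB2BGR); a=cv2.resize(a,None,fx=k,fy=k,interpolation=cv2.INTER_CUBIC)
    for nm,x,z,c in items:
        m=(cv2.resize(render(p,M[nm],x,z,roi),None,fx=k,fy=k)>.5).astype(np.uint8)
        cv2.drawContours(a,cv2.findContours(m,cv2.RETR_EXTERNAL,cv2.CHAIN_APPROX_NONE)[0],-1,c,1)
    cv2.imwrite('pics/'+name,a)
E
python3 - <<'E'
from ov import *
st=state(); x=st['tcp_pos']; z=x[2]-.079
s=capture('scene')
ov(s,[('base_large',[.4421,.2293,np.radians(33.5)],0,(0,255,0)),('cover_large',[x[0],x[1],np.radians(st['eef_rot'][2]+180)],z,(0,0,255))],(250,120,330,210),'s6.png',6.5)
E
```

```text
time_s: 14.0
tcp_pos: [0.4425, 0.2273, 0.1219]
eef_rot: [-180.0, -0.0, -146.5]
contact_force: [0.5, -0.0, -0.8]
gripper_width: 0.0161
gripper_force: 30.0
14.0 [0.4425 0.2273 0.1219] [-1.7998e+02 -3.0000e-02 -1.4654e+02] [ 0.5 -0.  -0.8] 0.0161 30.0
```

View pics/s6.png

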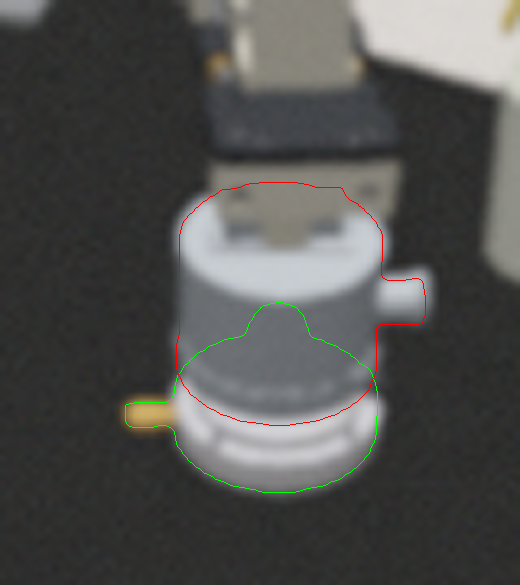

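```bash

python3 -m creep '[[8,0,0.03,-0.2,0,0,0],[8,0,0,-0.2,0,0,0],[8,0,0,-0.15,0,0,0],[8,0,0,-0.1,0,0,0],[8,0,0,0,0,0,0]]'
python3 -m creep '[[8,0,0,-0.1,0,0,0],[8,0,0,-0.08,0,0,0],[8,0,0,0,0,0,0],[8,0,0,0,0,0,0]]'
```

```text
time_s: 14.47
tcp_pos: [0.4421, 0.2285, 0.1049]
eef_rot: [-180.0, -0.1, -146.5]
contact_force: [-0.3, -0.8, -1.2]
gripper_width: 0.0161
gripper_force: 30.0
time_s: 14.8
tcp_pos: [0.4424, 0.2287, 0.101]
eef_rot: [-180.0, -0.0, -146.5]
contact_force: [-0.1, -0.3, -2.5]
gripper_width: 0.0161
gripper_force: 30.0
```

```bash

python3 -m creep '[[8,0,0,-0.06,0,0,0],[8,0,0,0,0,0,0],[8,0,0,0,0,0,0]]'
python3 -m creep '[[8,0,0,-0.06,0,0,0],[8,0,0,0,0,0,0],[8,0,0,0,0,0,0]]'
```

```text
time_s: 15.05
tcp_pos: [0.4424, 0.2287, 0.0995]
eef_rot: [180.0, -0.0, -146.5]
contact_force: [-0.0, -0.1, -1.3]
gripper_width: 0.0157
gripper_force: 30.0
time_s: 15.3
tcp_pos: [0.4428, 0.2287, 0.0987]
eef_rot: [-180.0, 0.0, -146.5]
contact_force: [0.5, -2.6, 4.0]
gripper_width: 0.016
gripper_force: 30.0
```

```bash

python3 -m creep '[[24,0,0,0,0,0,0],[40,0,0,0,0,0,0],[50,0,0,0,0,0,0],[50,0,0,0.3,0,0,0],[50,0,0,0.8,0,0,0],[50,0,0,0.8,0,0,0],[50,0.4,0,0.4,0,0,-6.5],[50,1,0,0,0,0,-6.5]]'
python3 -m creep '[[50,1,0,0,0,0,-6.5],[50,1,0,0,0,0,-6.5],[50,1,0,0,0,0,-6.5],[50,1,-0.1,0,0,0,-6.5],[50,1,-0.1,0,0,0,0],[50,1,-0.1,-0.2,0,0,0],[50,0.8,0,-0.4,0,0,0],[50,0.2,0,-0.3,0,0,0]]'
python3 - <<'E'
from ov import *
st=state(); print(np.round(st['joints'],1))
s=capture('scene');t=capture('top')
for x0,n in(([.4421,.2293,.585],'base_large'),):
    M['home']=M['base_large']+[P+[0,0,.02] for P in M['cover_large']]
    for v in([s],[t]): x,e=fit(v,'home',x0); print(np.round(x,4),round(e,3))
x=[.4421,.2293,np.radians(33.5)]
ov(s,[('base_large',x,0,(0,255,0)),('cover_large',x,.02,(0,0,255))],(250,120,330,210),'s7.png',6)
E
```

```text
time_s: 15.97
tcp_pos: [0.4774, 0.2297, 0.1593]
eef_rot: [179.9, 0.3, -159.7]
contact_force: [-0.4, -0.3, -0.7]
gripper_width: 0.0497
gripper_force: 0.0
time_s: 16.63
tcp_pos: [0.655, 0.2209, 0.1323]
eef_rot: [-180.0, 0.0, 174.4]
contact_force: [-0.2, -0.8, 0.3]
gripper_width: 0.0498
gripper_force: 0.0
16.63 [0.655  0.2209 0.1323] [-1.7999e+02  3.0000e-02  1.7444e+02] [-0.2 -0.8  0.3] 0.0498 0.0
[  34.8   25.8   -4.     0.   -60.2 -130.3]
[0.4426 0.2301 0.6312] 0.078
[0.4428 0.2308 0.5957] 0.106
```

View pics/s7.png

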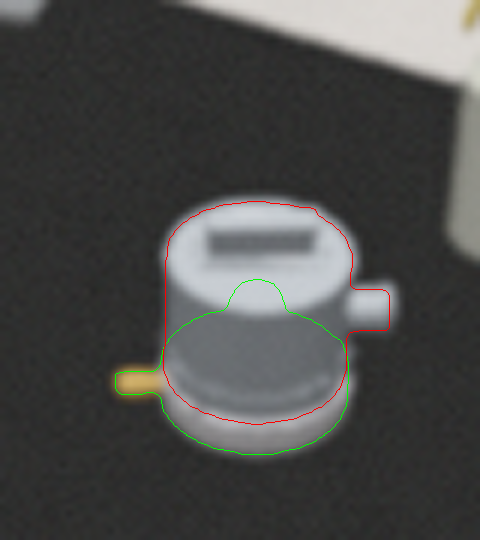

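```bash

python3 -m creep '[[50,-0.1,0,-0.5,0,0,0],[50,0,0,-0.7,0,0,0],[50,0,0,-0.6,0,0,0],[50,0,0,-0.4,0,0,0],[50,0,0,-0.3,0,0,0],[50,0,0,0,0,0,0],[50,0,0,0,0,0,0]]'
```

```text
time_s: 17.32
tcp_pos: [0.6498, 0.2214, 0.071]
eef_rot: [-180.0, 0.0, 174.5]
contact_force: [-0.2, 0.4, 0.1]
gripper_width: 0.0499
gripper_force: 0.0
```

```bash

python3 -m creep '[[50,0.02,0,-0.08,0,0,0],[8,0,0,0,0,0,0],[8,0,0,0,0,0,0],[8,0,0,0,0,0,0],[8,0,0,0,0,0,0],[8,0,0,0,0,0,0],[8,0,0,0,0,0,0],[8,0,0,0,0,0,0]]'
python3 - <<'E'
from fit import *
state(); s=capture('scene'); state(); s=capture('scene'); state(); t=capture('top')
for v in([s],[t]): x,e=fit(v,'base_small',[.62,-.0065,-.26]); print(np.round(x,4),round(e,3))
E
```

```text
time_s: 17.98
tcp_pos: [0.6503, 0.2212, 0.0685]
eef_rot: [180.0, -0.0, 174.5]
contact_force: [-0.6, 0.5, -0.9]
gripper_width: 0.0155
gripper_force: 30.0
17.98 [0.6503 0.2212 0.0685] [ 1.8000e+02 -1.0000e-02  1.7449e+02] [-0.6  0.5 -0.9] 0.0155 30.0
18.03 [0.6503 0.2212 0.0684] [-1.8000e+02 -2.0000e-02  1.7449e+02] [-0.2 -0.4 -1.5] 0.0159 30.0
18.08 [0.6503 0.2212 0.0684] [-1.800e+02 -2.000e-02  1.745e+02] [ 0.4  0.1 -1.6] 0.016 30.0
[ 0.6201 -0.006  -0.265 ] 0.093
[ 0.6206 -0.0082 -0.27  ] 0.115
```

```bash

python3 -m creep '[[8,0,0,0.36,0,0,0],[8,0,0,0.8,0,0,0],[8,0,0,1,0,0,0],[8,0,0,1,0,0,0],[8,-0.1,-0.2,1,0,0,0],[8,-0.15,-0.7,0.5,0,0,0],[8,-0.15,-1,0,0,0,-2],[8,-0.15,-1,0,0,0,-2]]'
python3 -m creep '[[8,-0.15,-1,0,0,0,-2],[8,-0.15,-1,0,0,0,-2],[8,-0.15,-1,0,0,0,-1.7],[8,-0.15,-1,0,0,0,0],[8,-0.15,-1,0,0,0,0],[8,-0.12,-0.8,0,0,0,0],[8,0,-0.38,0,0,0,0],[8,0,0,0,0,0,0]]'
python3 -m creep '[[8,0,0,-0.3,0,0,0],[8,0,0,-0.6,0,0,0],[8,0,0,-0.7,0,0,0],[8,0,0,-0.6,0,0,0],[8,0,0,-0.5,0,0,0],[8,0,0,-0.25,0,0,0],[8,0,0,0,0,0,0],[8,0,0,0,0,0,0]]'
python3 - <<'E'
from ov import *
capture('top'); st=state(); s=capture('scene'); x=np.array(st['tcp_pos'])
ov(s,[('base_small',[.6201,-.006,-.265],0,(0,255,0)),('cover_small',[x[0]+.0016,x[1]-.0003,np.radians(st['eef_rot'][2]+180)],x[2]-.0685,(0,0,255))],(275,175,345,280),'s8.png',5.6)
E
```

```text
time_s: 18.8
tcp_pos: [0.6366, 0.1481, 0.1866]
eef_rot: [179.9, 0.1, 170.5]
contact_force: [-0.2, -0.8, -2.0]
gripper_width: 0.0154
gripper_force: 30.0
time_s: 19.47
tcp_pos: [0.6143, -0.0081, 0.1854]
eef_rot: [-180.0, -0.0, 164.7]
contact_force: [0.6, 1.5, -0.6]
gripper_width: 0.0157
gripper_force: 30.0
time_s: 20.13
tcp_pos: [0.615, -0.0052, 0.1111]
eef_rot: [-180.0, -0.0, 164.8]
contact_force: [0.4, 0.2, -0.7]
gripper_width: 0.0158
gripper_force: 30.0
20.18 [ 0.6154 -0.0053  0.1118] [1.7999e+02 3.0000e-02 1.6484e+02] [-0.3 -0.1 -0.8] 0.0158 30.0
```

View pics/s8.png

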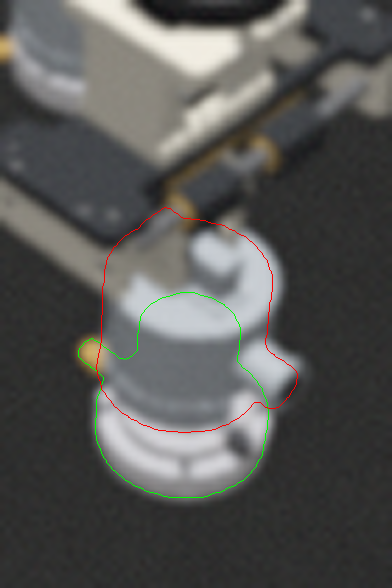

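```bash

python3 -m creep '[[8,0.1,-0.03,0,0,0,0],[8,0,0,-0.2,0,0,0],[8,0,0,-0.2,0,0,0],[8,0,0,-0.15,0,0,0],[8,0,0,-0.1,0,0,0],[8,0,0,-0.1,0,0,0],[8,0,0,0,0,0,0],[8,0,0,0,0,0,0]]'
python3 -m creep '[[8,0,0,-0.1,0,0,0],[8,0,0,-0.06,0,0,0],[8,0,0,0,0,0,0],[8,0,0,0,0,0,0]]'
```

```text
time_s: 20.9
tcp_pos: [0.6173, -0.0065, 0.0924]
eef_rot: [-180.0, -0.0, 164.8]
contact_force: [-0.2, -0.4, -1.0]
gripper_width: 0.0157
gripper_force: 30.0
time_s: 21.23
tcp_pos: [0.6173, -0.0066, 0.0885]
eef_rot: [-180.0, -0.0, 164.8]
contact_force: [-0.2, 0.5, -0.7]
gripper_width: 0.0154
gripper_force: 30.0
```

```bash

python3 -m creep '[[8,0,0,-0.06,0,0,0],[8,0,0,0,0,0,0],[8,0,0,0,0,0,0]]'
python3 -m creep '[[8,0,0,-0.06,0,0,0],[8,0,0,0,0,0,0],[8,0,0,0,0,0,0]]'
```

```text
time_s: 21.48
tcp_pos: [0.6173, -0.0065, 0.087]
eef_rot: [-180.0, -0.0, 164.8]
contact_force: [-0.0, -0.3, -0.3]
gripper_width: 0.0158
gripper_force: 30.0
time_s: 21.73
tcp_pos: [0.6173, -0.0065, 0.0854]
eef_rot: [-180.0, -0.0, 164.8]
contact_force: [-0.2, 0.8, -1.2]
gripper_width: 0.0161
gripper_force: 30.0
```

```bash

python3 -m creep '[[8,0,0,-0.05,0,0,0],[8,0,0,0,0,0,0],[8,0,0,0,0,0,0]]'
```

```text
time_s: 21.98
tcp_pos: [0.6175, -0.0066, 0.0851]
eef_rot: [-180.0, 0.0, 164.8]
contact_force: [-3.2, -0.6, 5.5]
gripper_width: 0.0158
gripper_force: 30.0
```

Contact at home height; release, rise clear and check.

```bash

python3 -m creep '[[24,0,0,0,0,0,0],[40,0,0,0,0,0,0],[50,0,0,0,0,0,0],[50,0,0,0.3,0,0,0],[50,0,0,0.8,0,0,0],[50,0,0,1,0,0,0],[50,0,0,1,0,0,0],[50,-0.3,0,1,0,0,0]]'
python3 -m creep '[[50,-0.8,0.5,0.6,0,0,0],[50,-0.8,1,0,0,0,0],[50,-0.8,1,0,0,0,0],[50,-0.8,1,0,0,0,0],[50,-0.5,1,0,0,0,0],[50,0,0,0,0,0,0],[50,0,0,0,0,0,0]]'
python3 - <<'E'
from ov import *
s=capture('scene'); state(); b=[.6201,-.006,-.265]
M['home']=M['base_small']+[P+[0,0,.018] for P in M['cover_small']]
x,e=fit([s],'home',b); print(np.round(x,4),round(e,3))
f=s['frame'].copy()
ov(s,[('base_small',x,0,(0,255,0)),('cover_small',x,.018,(0,0,255))],(265,130,365,280),'s9.png',4)
E
```

```text
time_s: 22.65
tcp_pos: [0.6106, -0.0066, 0.1882]
eef_rot: [-180.0, 0.0, 164.8]
contact_force: [0.7, -0.4, -0.2]
gripper_width: 0.0497
gripper_force: 0.0
time_s: 23.23
tcp_pos: [0.5171, 0.1072, 0.2028]
eef_rot: [179.9, 0.1, 165.0]
contact_force: [1.1, -0.1, 0.4]
gripper_width: 0.0502
gripper_force: 0.0
23.28 [0.5175 0.1064 0.2025] [1.7997e+02 4.0000e-02 1.6489e+02] [0.6 0.2 0.4] 0.0496 0.0
[ 0.6196 -0.0053 -0.2102] 0.069
```

View pics/s9.png

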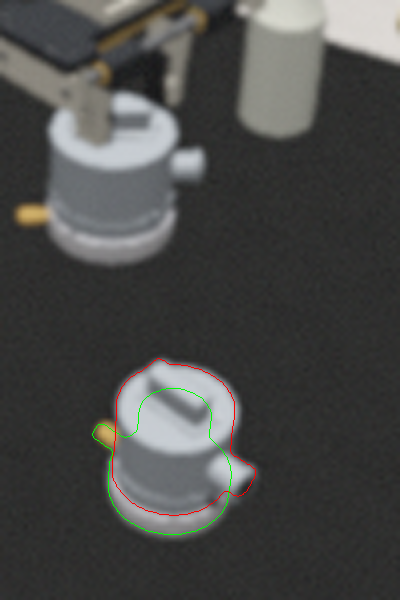

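```bash
python3 -c "
from plant import close_job
print(close_job())"
```

```text
the job is handed in; nothing more can be done
None
```

Both filters are reassembled and the job is handed in at about 23 s: the large element is seated on the bare base's standpipe, both covers are home over their tabs, and the robot is clear of everything. The hand-in gave no verdict, so this rests on the final camera fit and the contact forces at home height.

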